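Push a packed carton through the width gauge

ROBOT

A 6-joint arm with a two-finger parallel gripper is mounted at the origin on the work surface. World frame = base frame: x ahead of the robot, y to its left, z up, the work surface at z = 0. Lengths are in mm, angles in rad, forces in N, time in s.
With the tool pointing down it reaches from about 250 to 775 mm from the base axis. Payload 4 kg.
Tool frame: the origin (TCP) lies at the very end of the fingers, on their centre line; the grasp point (between the pads) lies 19 mm behind it; z points along the fingers, x is the direction in which the jaws open and shut, and the axes are right-handed (so a half turn about z gives the same grasp; the last joint's range is limited). The gripper opens to 85 mm and grips with 20 to 120 N. Pads are 22 mm wide; open, the fingers measure 114 mm over their backs; the gripper's body (76 mm by 85 mm) begins 54 mm behind the grasp point. The pads swing forward as they close: fully open they stand 13 mm farther back than shut.
Start: joints at [-1.446, 0.087, 1.371, -0, 1.684, -0.103], TCP at [124.205, -535.809, 231.341] pointing down, gripper open.
Joint ranges: [-3.1, 3.1], [-0.76, 2.03], [0.27, 2.55], [-1.08, 4.22], [0.17, 2.65], [-2.57, 2.57]. Speed limits (rad/s): [2.79, 2.79, 3.14, 3.14, 3.14, 3.14].

INTERFACE

Orientations are given as a unit quaternion [x, y, z, w].
In Python, from workcell import manip gives the robot as it stands. The module is installed in compiled form; this text tells all that it offers.
- The arm moves only by the shell command python3 -m jog 'ROWS' [FORCE]. ROWS is JSON, a list of rows, each an object with "hand": the finger opening in cm, from 0 to 8.54; "translation": the shift along the tool's x, y, z in cm, a list of three; "rot": the turn, a rotation vector about the tool's x, y, z in rad, a list of three. A call has 1 to 12 rows; each row shifts and turns the commanded pose from where the row before left it, along the tool's axes as they then stand; what a row does not reach is not made up. A row lasts 1/10 s, in which the tool goes at most 50 mm and 8.59 degrees, less where a joint would pass 70% of its speed; a pose out of reach is approached as far as the arm can. A call is refused whole if a number of a shift passes 5 or a number of a turn 0.15, either way. A call with a gripper value outside its range is refused whole. The fingers move at their own pace and stop on an object; FORCE is the grip in N (left out, the last holds). Time passes only in rows, so rows that do not move let the fingers close. It gives the time, the measured TCP pose, the force and the opening at its end, in the units of the state.
- manip.get_state(): the state, without advancing time (a new reading comes with each control period).
- manip.read_camera(name): name is "scene" or "top" or "wrist"; returns a dict with "frame" (480x640x3 uint8, blue, green, red), "fov_y" (degrees; the focal length in pixels is half the picture's height over the tangent of half this angle, whatever the lens; pixels are square), "cx", "cy" (the principal point, pixels), "origin" and "rotation" of the camera in the world; the wrist camera has in their place "hand_eye" (4x4, takes a point from camera to tool coordinates, whose origin is the TCP and whose axes are the tool frame's). Camera axes: x right, y down, z forward; pixel columns grow to the right and rows downward; lengths in mm; the calibration is good to about 2 mm. The wrist camera is an equidistant fisheye: a pixel r from the principal point sees the ray r / f radians off the axis. A picture is of the moment at which its call begins: read the wrist's pose just before it. There is no depth.
- manip.sign_off(): hands the job in, once; it reports no verdict.
The state is a dict: "clock": time; "joint_positions": joint angles; "joint_velocities": joint speeds; "tau": joint torques, N m; "ee_pos": TCP position; "tcp_rot": TCP orientation; "contact_force": force on the tool from outside, world axes, zero at the start; "moment": the same for the moment, N m; "gripper_width": finger opening in mm.
Only numpy, scipy, OpenCV 4.12 (cv2) and the standard library are available. Lean on these libraries where they do the work, as an engineer would, in place of code of your own. Each camera call takes 0.05 s, during which the arm holds its last target.

TASK

Check the packed carton (the long low one with tape along its top, in front of the gauge's two steel posts) for size: push it lengthwise along the bench through the gap between the posts, and on until its leading end is flush against the wooden stop board behind them. Only push it with the fingers: it stays flat on the bench and is never lifted or tipped. Leave the other things where they are, and finish with the hand clear.

Things in the scene. Friction and masses are not known exactly. Their poses are not given: they have to be found in the camera images.
- carton: the packed cardboard carton to be pushed: 96 wide (its x), 140 long (its y), 45 tall, about 0.3 to 0.6 kg, a strip of brown tape along the middle of its top. Loose on the bench. Origin at the centre of its underside; its y axis points roughly towards the gauge.
- gauge: fixed width gauge: two upright round steel posts, 32 in diameter, 50 tall, at x = -67.5 and +67.5, y = 0 in its frame: clear gap 103 wide. A flange 4 tall lies on each post's outer side, out to x = 86 either way. A flat metal rule in the bench on the centre line is no obstacle. Origin on the bench midway between the posts; its +y axis is the way through to the stop
- stop (a point): foot of the near face of the gauge's fixed wooden stop board, at its middle: x = 0, y = +200 in the gauge's frame. The board is 150 wide (along the gauge's x), 18 thick, 50 tall, its face square to the gauge's y. A carton flush against it and centred has its origin at x = 0, y = +130 in the gauge's frame
- tape_roll: bystander, leave alone: roll of brown tape standing on its flat side, 100 across, 48 tall (mm); origin at the centre of its underside
- jar: bystander, leave alone: white jar with cork lid, 64 across, 85 tall (mm); origin at the centre of its underside
- bowl: bystander, leave alone: blue bowl, 110 across, 50 tall (mm); origin at the centre of its underside
- knife: bystander, leave alone: closed box knife lying flat, 110 long, 22 wide, 14 tall (mm); origin at the centre of its underside
Not all that is in view belongs to the job. What is shaped like the carton but pink or red is not meant.

How it is judged:
By the outcome, as a careful person would: the job done as asked, in the order asked, and still so for the second after the job is handed in, with the robot touching nothing.
It also fails if it takes over 72 s, if anything falls off the work surface, if the arm or the gripper's body presses on something with over 40 N, if the wrist force passes 120 N, or if a joint passes its speed limit or range.

## Working session

There is one attempt and no reset: what is moved stays moved. The work goes in short steps, Python scripts to look and compute and a shell command to move; the robot and the scene stay as the last step left them, time stands still between calls to the robot, and variables do not carry over. Pictures are saved under pics/ and viewed, and the job is handed in when it is done.

```bash
mkdir -p pics
python3 - <<'E'
from workcell import manip
import cv2
s=manip.get_state();print(s)
for n in("scene","top"):
    c=manip.read_camera(n);cv2.imwrite(f"pics/{n}0.png",c["frame"]);print(n,{k:v for k,v in c.items() if k!="frame"})
E
```

```text
{'clock': 0.0, 'joint_positions': array([-1.44609341e+00,  8.79908153e-02,  1.37227692e+00, -3.20277891e-05,
        1.68356667e+00, -1.03121878e-01]), 'joint_velocities': array([ 0.00020577,  0.00188196,  0.00053541,  0.00145612,  0.00230456,
       -0.00035131]), 'tau': array([-1.46889306e-03, -3.51869881e+01, -3.13268173e+01, -1.44795890e-04,
        1.09678067e-02, -5.58928008e-06]), 'ee_pos': array([ 124.13463965, -535.30351455,  230.1080323 ]), 'tcp_rot': array([ 7.82896558e-01, -6.22150885e-01, -8.12213523e-04, -7.72604483e-04]), 'contact_force': array([ 0.20492903,  0.93834359, -0.11670286]), 'moment': array([-0.0130187 , -0.03935989, -0.05360014]), 'gripper_width': 85.44528677054613}
scene {'fov_y': 48.56676171333904, 'cx': 326.08604160148235, 'cy': 242.46250543808958, 'origin': array([ 912.39106452, -795.54238115,  905.40318398]), 'rotation': array([ 0.88088442,  0.25701673, -0.10329669, -0.38381614])}
top {'fov_y': 44.43412289417566, 'cx': 316.9429716439992, 'cy': 244.0529292811939, 'origin': array([ 308.6432126 ,  -19.15935209, 1653.56343949]), 'rotation': array([ 0.71418939, -0.69826301,  0.0383672 , -0.02983699])}
```

View pics/scene0.png

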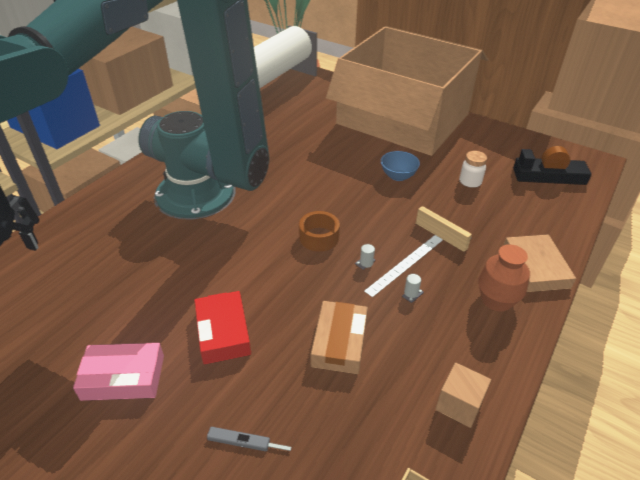

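View pics/top0.png

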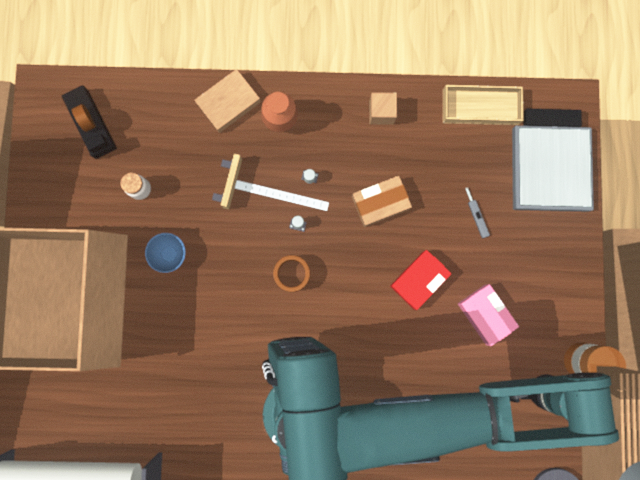

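The carton is at about (382,201) in the top view, with the posts at (310,176) and (298,223) and the stop at (231,181). Next I'll measure them.

```bash
cat > h.py <<'E'
import numpy as np,cv2
from scipy.spatial.transform import Rotation as R
from workcell import manip
def ray(c,uv):
    f=240/np.tan(np.radians(c["fov_y"]/2))
    d=np.c_[(np.atleast_2d(uv)-[c["cx"],c["cy"]])/f,np.ones(len(np.atleast_2d(uv)))]
    return R.from_quat(c["rotation"]).apply(d)
def plane(c,uv,z):
    d=ray(c,uv);return c["origin"]+d*((z-c["origin"][2])/d[:,2])[:,None]
def proj(c,P):
    f=240/np.tan(np.radians(c["fov_y"]/2))
    q=R.from_quat(c["rotation"]).inv().apply(np.atleast_2d(P)-c["origin"]);return q[:,:2]/q[:,2:]*f+[c["cx"],c["cy"]]
E
python3 - <<'E'
from h import *
c=manip.read_camera("top");cv2.imwrite("pics/topz.png",cv2.resize(c["frame"][140:240,215:425],None,fx=3.8,fy=3.8,interpolation=cv2.INTER_CUBIC))
c=manip.read_camera("scene");cv2.imwrite("pics/scenez.png",cv2.resize(c["frame"][195:385,300:480],None,fx=3.1,fy=3.1,interpolation=cv2.INTER_CUBIC))
E
```

```text
(no output)
```

View pics/topz.png

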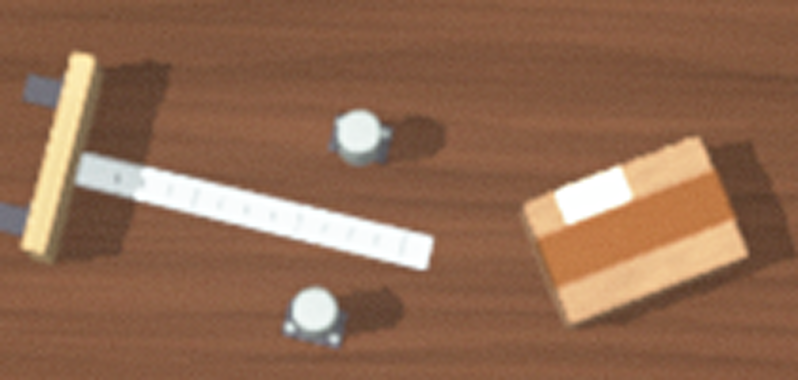

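View pics/scenez.png

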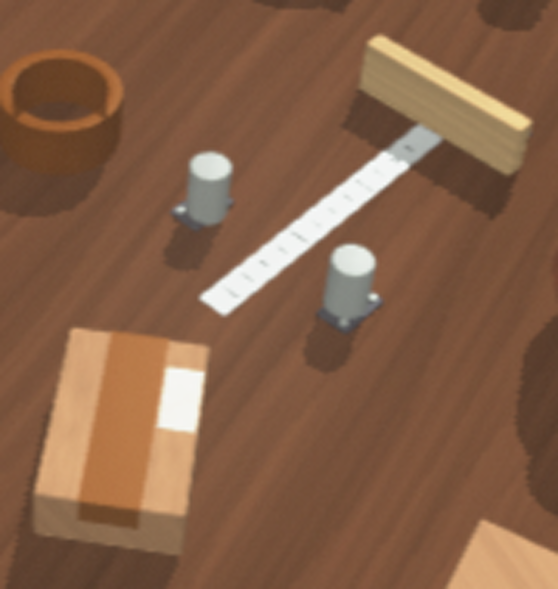

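The top-view crop shows the carton's top corners at zoom (525,207), (700,138), (747,257), (572,325), and the post tops at about (360,131) and (316,310). I'll refine these with masks and check them against the scene camera.

```bash
cat >> h.py <<'E'
def biggest(m,near):
    n,l,st,ce=cv2.connectedComponentsWithStats(m.astype(np.uint8))
    i=[k for k in range(1,n) if st[k,4]>30]
    i=min(i,key=lambda k:np.hypot(*(ce[k]-near)));return l==i
def S(c,hw=3):pass
def carton_top(c,box):
    hsv=cv2.cvtColor(c["frame"],cv2.COLOR_BGR2HSV).astype(int)
    x0,y0,x1,y1=box;m=np.zeros(hsv.shape[:2],bool)
    m[y0:y1,x0:x1]=(hsv[y0:y1,x0:x1,2]>150)
    m=cv2.morphologyEx(m.astype(np.uint8),cv2.MORPH_CLOSE,np.ones((5,5)))
    ct=max(cv2.findContours(m,cv2.RETR_EXTERNAL,cv2.CHAIN_APPROX_NONE)[0],key=cv2.contourArea)
    return m,ct
E
python3 - <<'E'
from h import *
c=manip.read_camera("top")
m,ct=carton_top(c,(345,165,420,235))
P=plane(c,ct[:,0,:].astype(float),45)[:,:2]
r=cv2.minAreaRect(P.astype(np.float32));print("rect mask",r)
z=lambda p:(np.array(p)+.5)/3.8-.5+[215,140]
Q=plane(c,z([(525,207),(700,138),(747,257),(572,325)]),45);print(Q.round(1),Q.mean(0))
for i in range(4):print(np.hypot(*(Q[i]-Q[i-1])[:2]).round(1))
po=plane(c,z([(360,131),(316,310)]),50);print("posts",po.round(1),np.hypot(*(po[0]-po[1])[:2]),po.mean(0))
b=plane(c,z([(97,57),(51,262),(70,52),(24,250)]),50);print("board top near L/R, far",b.round(1),b[:2].mean(0))
ru=plane(c,z([(79,169),(432,252)]),0);print("rule",ru.round(1))
s=manip.read_camera("scene")
zs=lambda p:(np.array(p)+.5)/3.1-.5+[300,195]
po2=plane(s,zs([(351,261),(210,168)]),50);print("posts scene",po2.round(1))
Q2=plane(s,zs([(77,330),(208,347),(186,515),(38,497)]),45);print("carton scene",Q2.round(1),Q2.mean(0))
E
```

```text
rect mask ((591.486083984375, -211.39559936523438), (98.49263000488281, 147.18621826171875), 22.65886878967285)
[[ 606.1 -133.3   45. ]
 [ 660.5 -260.9   45. ]
 [ 573.1 -296.    45. ]
 [ 520.1 -168.9   45. ]] [ 589.9410915  -214.76846699   45.        ]
93.1
138.7
94.2
137.7
posts [[658.4 -11.5  50. ]
 [526.   17.2  50. ]] 135.55765223019552 [592.20501808   2.84947001  50.        ]
board top near L/R, far [[708.6 181.9  50. ]
 [556.5 210.   50. ]
 [711.9 201.7  50. ]
 [564.8 229.8  50. ]] [632.5587189  195.93801501  50.        ]
rule [[635.2 198.7   0. ]
 [578.6 -67.3   0. ]]
posts scene [[660.3 -11.2  50. ]
 [530.2  17.7  50. ]]
carton scene [[ 529.  -167.2   45. ]
 [ 611.5 -131.7   45. ]
 [ 665.3 -256.9   45. ]
 [ 581.2 -295.3   45. ]] [ 596.76764267 -212.77225973   45.        ]
```

```bash
python3 -m jog '[{"hand":5,"translation":[0,0,0],"rot":[0,0,-0.145]},{"hand":5,"translation":[0,0,0],"rot":[0,0,-0.145]},{"hand":5,"translation":[0,0,0],"rot":[0,0,-0.145]},{"hand":5,"translation":[0,0,0],"rot":[0,0,-0.145]},{"hand":5,"translation":[0,0,0],"rot":[0,0,-0.145]},{"hand":5,"translation":[0,0,0],"rot":[0,0,-0.145]},{"hand":5,"translation":[0,0,0],"rot":[0,0,-0.145]},{"hand":5,"translation":[0,0,0],"rot":[0,0,-0.145]},{"hand":5,"translation":[0,0,0],"rot":[0,0,-0.145]},{"hand":5,"translation":[0,0,0],"rot":[0,0,-0.145]},{"hand":5,"translation":[0,0,0],"rot":[0,0,-0.145]},{"hand":5,"translation":[0,0,0],"rot":[0,0,-0.145]}]'
cat >> h.py <<'E'
def go(target,heading):
    s=manip.get_state();r=R.from_quat(s["tcp_rot"]);M=r.as_matrix()
    d=r.inv().apply(np.array(target)-s["ee_pos"]);h=np.degrees(np.arctan2(M[1,0],M[0,0]))
    print("pos",s["ee_pos"].round(1),"head",h.round(2),"tilt",(M[:,2]).round(3),"w",round(s["gripper_width"],1),"F",s["contact_force"].round(1),"t",s["clock"]);print("shift cm",(d/10).round(2),"rotz",np.radians(h-heading).round(4))
E
python3 -c "
from h import *
go((637,-317,150),23)"
```

```text
clock: 1.5
ee_pos: [124.2, -535.7, 231.2]
tcp_rot: [0.98, 0.2, 0.0, -0.0]
contact_force: [-0.2, -0.1, 0.4]
gripper_width: 50.1
pos [ 124.2 -535.7  231.2] head 23.09 tilt [-0.  0. -1.] w 50.1 F [-0.2 -0.1  0.4] t 1.5
shift cm [ 5.575e+01 -1.000e-02  8.120e+00] rotz 0.0016
```

```bash
python3 -m jog '[{"hand":5,"translation":[4,0,0],"rot":[0,0,0]},{"hand":5,"translation":[4,0,0],"rot":[0,0,0]},{"hand":5,"translation":[4,0,0],"rot":[0,0,0]},{"hand":5,"translation":[4,0,0],"rot":[0,0,0]},{"hand":5,"translation":[4,0,0],"rot":[0,0,0]},{"hand":5,"translation":[4,0,0],"rot":[0,0,0]},{"hand":5,"translation":[4,0,0],"rot":[0,0,0]},{"hand":5,"translation":[4,0,0],"rot":[0,0,0]},{"hand":5,"translation":[4,0,0],"rot":[0,0,0]},{"hand":5,"translation":[4,0,0],"rot":[0,0,0]},{"hand":5,"translation":[4,0,0],"rot":[0,0,0]},{"hand":5,"translation":[4,0,0],"rot":[0,0,0]}]'
python3 -m jog '[{"hand":5,"translation":[2.6,0,1.5],"rot":[0,0,0]},{"hand":5,"translation":[2.6,0,1.5],"rot":[0,0,0]},{"hand":5,"translation":[2.6,0,1.5],"rot":[0,0,0]},{"hand":5,"translation":[0,0,1.6],"rot":[0,0,0]},{"hand":5,"translation":[0,0,1],"rot":[0,0,0]},{"hand":5,"translation":[0,0,1],"rot":[0,0,0]},{"hand":5,"translation":[0,0,0],"rot":[0,0,0]},{"hand":5,"translation":[0,0,0],"rot":[0,0,0]}]'
python3 - <<'E'
from h import *
go((637,-317,12),23)
c=manip.read_camera("wrist");cv2.imwrite("pics/w1.png",c["frame"]);print({k:v for k,v in c.items() if k!="frame"})
c=manip.read_camera("scene");cv2.imwrite("pics/s1.png",c["frame"])
E
```

```text
clock: 2.7
ee_pos: [568.3, -349.4, 231.2]
tcp_rot: [0.98, 0.197, -0.0, 0.0]
contact_force: [0.3, -1.2, 0.3]
gripper_width: 49.9
clock: 3.5
ee_pos: [638.5, -320.6, 150.9]
tcp_rot: [0.98, 0.197, 0.0, 0.0]
contact_force: [-0.0, -1.0, 0.5]
gripper_width: 50.0
pos [ 638.5 -320.6  150.9] head 22.7 tilt [ 0.001 -0.    -1.   ] w 50.0 F [-0.  -1.   0.5] t 3.5
shift cm [-0.   -0.4  13.89] rotz -0.0053
{'fov_y': 65.70646984690485, 'cx': 323.41056848225304, 'cy': 230.96427382252548, 'hand_eye': array([[ 9.99999451e-01, -1.01161861e-03,  2.74439391e-04,
        -1.17125137e+00],
       [ 8.80748087e-04,  9.52904878e-01,  3.03268063e-01,
        -7.63752087e+01],
       [-5.68306250e-04, -3.03267654e-01,  9.52905245e-01,
        -1.42579300e+02],
       [ 0.00000000e+00,  0.00000000e+00,  0.00000000e+00,
         1.00000000e+00]])}
```

View pics/w1.png

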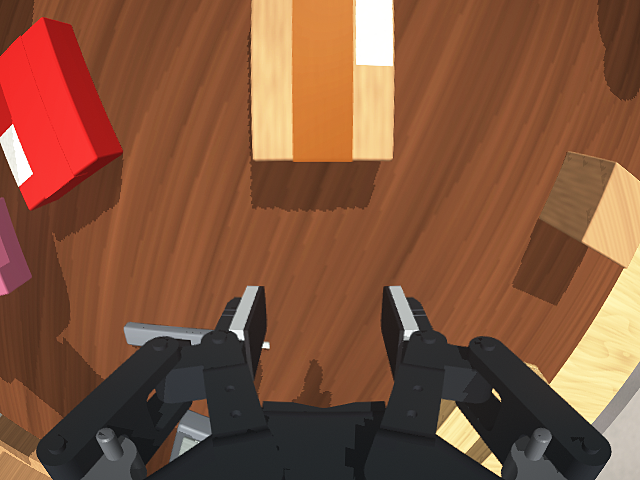

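View pics/s1.png

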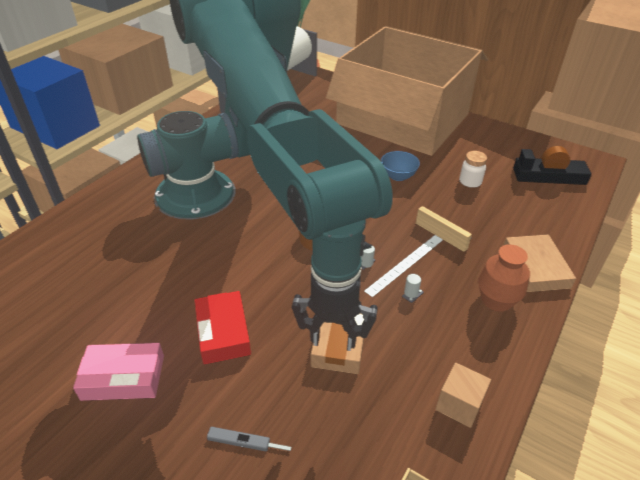

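The wrist view looks straight at the carton. Its rear top corners are at about (252,160) and (393,160), and its edges are parallel to the tool axes. The knife is to the rear left, clear of the fingers.

```bash
cat >> h.py <<'E'
def wplane(c,s,uv,z):
    f=240/np.tan(np.radians(c["fov_y"]/2))
    o=np.atleast_2d(np.array(uv,float))-[c["cx"],c["cy"]];r=np.hypot(*o.T);th=r/f
    d=np.c_[o/r[:,None]*np.sin(th)[:,None],np.cos(th)]
    H=c["hand_eye"];rt=R.from_quat(s["tcp_rot"])
    D=rt.apply(d@H[:3,:3].T);O=s["ee_pos"]+rt.apply(H[:3,3])
    return O+D*((z-O[2])/D[:,2])[:,None]
G0=np.array([593.0,3.0]);GY=np.array([.2095,.9778]);GX=np.array([.9778,-.2095])
def tog(P):
    d=np.atleast_2d(P)[:,:2]-G0;return np.c_[d@GX,d@GY]
E
python3 - <<'E'
from h import *
s=manip.get_state();c=manip.read_camera("wrist")
# rays: back top corners, and front edges seen at row 5
P=wplane(c,s,[(252,160),(393,160),(252,3),(394,3)],45)
print(P.round(1),np.hypot(*(P[0]-P[1])[:2]),np.degrees(np.arctan2(*(P[1]-P[0])[1::-1])),np.degrees(np.arctan2(*(P[2]-P[0])[1::-1])),np.degrees(np.arctan2(*(P[3]-P[1])[1::-1])))
T=R.from_quat(s["tcp_rot"]).inv().apply(P-s["ee_pos"]);print(T.round(1))
print(tog(P).round(1))
go((632,-310,20),23)
E
```

```text
[[ 575.  -296.    45. ]
 [ 663.5 -259.2   45. ]
 [ 533.8 -195.    45. ]
 [ 621.3 -158.4   45. ]] 95.78564569550588 22.625440521972536 112.21570205322656 112.72908457411621
[[ -49.6  -47.7  106.7]
 [  46.2  -47.5  106.9]
 [ -48.6 -156.8  106.5]
 [  46.2 -156.8  106.6]]
[[  45.1 -296.2]
 [ 123.8 -241.6]
 [ -16.4 -206. ]
 [  61.4 -151.9]]
pos [ 639.  -320.7  151.9] head 22.71 tilt [ 0.002 -0.001 -1.   ] w 49.9 F [1.  0.3 0.9] t 3.65
shift cm [-0.25 -1.28 13.19] rotz -0.005
```

```bash
python3 -m jog '[{"hand":5,"translation":[-0.2,0,2.5],"rot":[0,0,0]},{"hand":5,"translation":[0,0,2.5],"rot":[0,0,0]},{"hand":5,"translation":[0,0,2.5],"rot":[0,0,0]},{"hand":5,"translation":[0,0,2.5],"rot":[0,0,0]},{"hand":5,"translation":[0,0,2],"rot":[0,0,0]},{"hand":5,"translation":[0,0,1.1],"rot":[0,0,0]},{"hand":5,"translation":[0,0,0],"rot":[0,0,0]},{"hand":5,"translation":[0,0,0],"rot":[0,0,0]}]'
python3 -m jog '[{"hand":5,"translation":[0,-0.8,0],"rot":[0,0,0]},{"hand":5,"translation":[0,-0.8,0],"rot":[0,0,0]},{"hand":5,"translation":[0,-0.8,0],"rot":[0,0,0]},{"hand":5,"translation":[0,-0.8,0],"rot":[0,0,0]},{"hand":5,"translation":[0,0,0],"rot":[0,0,0]}]'
python3 - <<'E'
from h import *
s=manip.get_state()
c=manip.read_camera("wrist");cv2.imwrite("pics/w2.png",c["frame"])
go((632,-310,20),23)
E
```

```text
clock: 4.45
ee_pos: [637.6, -321.3, 20.6]
tcp_rot: [0.98, 0.197, 0.001, 0.001]
contact_force: [-0.1, -0.1, -0.1]
gripper_width: 50.5
clock: 4.95
ee_pos: [624.3, -289.8, 19.6]
tcp_rot: [0.98, 0.198, -0.0, -0.0]
contact_force: [-0.9, -0.6, -0.2]
gripper_width: 49.9
pos [ 624.5 -290.5   19.6] head 22.8 tilt [ 0. -0. -1.] w 50.0 F [-1.4  0.1  0.2] t 5.0
shift cm [-0.06  2.09 -0.04] rotz -0.0035
```

View pics/w2.png

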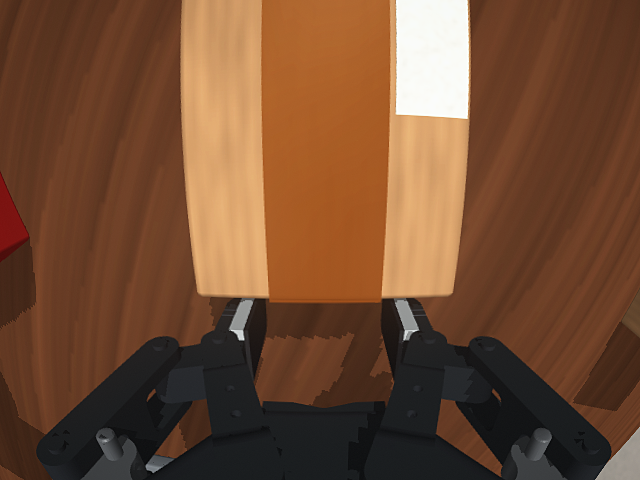

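The fingers sit centred just behind the rear edge (row 297, corners at about columns 198 and 455). Next is the straight push.

```bash
python3 -m jog '[{"hand":5,"translation":[0,-0.2,0],"rot":[0,0,0]},{"hand":5,"translation":[0,-0.2,0],"rot":[0,0,0]},{"hand":5,"translation":[0,-0.3,0],"rot":[0,0,0]},{"hand":5,"translation":[0,-0.4,0],"rot":[0,0,0]},{"hand":5,"translation":[0,-0.5,0],"rot":[0,0,0]},{"hand":5,"translation":[0,-0.5,0],"rot":[0,0,0]},{"hand":5,"translation":[0,-0.5,0],"rot":[0,0,0]},{"hand":5,"translation":[0,-0.3,0],"rot":[0,0,0]},{"hand":5,"translation":[0,0,0],"rot":[0,0,0]}]'
python3 - <<'E'
from h import *
s=manip.get_state()
c=manip.read_camera("wrist");cv2.imwrite("pics/w3.png",c["frame"])
go((632,-310,20),23)
c=manip.read_camera("top");cv2.imwrite("pics/t3.png",cv2.resize(c["frame"][120:260,200:440],None,fx=3.3,fy=3.3,interpolation=cv2.INTER_CUBIC))
E
```

```text
clock: 5.9
ee_pos: [613.1, -263.7, 19.3]
tcp_rot: [0.98, 0.197, -0.0, -0.0]
contact_force: [0.4, 0.5, -0.9]
gripper_width: 50.0
pos [ 613.2 -263.9   19.4] head 22.77 tilt [-0.     0.001 -1.   ] w 50.1 F [ 0.5  0.  -0.5] t 5.95
shift cm [-0.05  4.98 -0.07] rotz -0.004
```

View pics/w3.png

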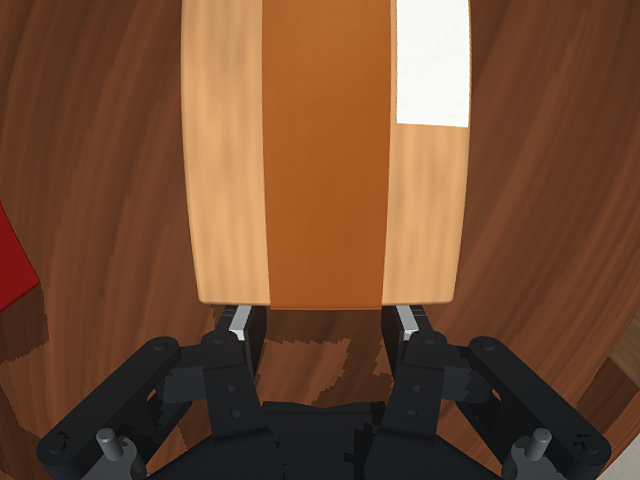

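View pics/t3.png

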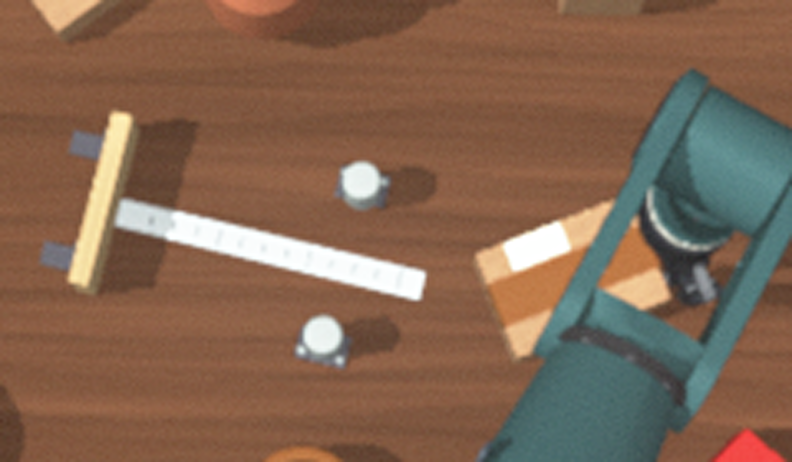

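The carton moved squarely. Its rear edge is at row 304, corners at about (201,303) and (454,303). I'll measure its pose.

```bash
cat >> h.py <<'E'
def carton(s,c,uv):
    P=wplane(c,s,uv,45);T=R.from_quat(s["tcp_rot"]).inv().apply(P-s["ee_pos"])
    print("tool frame",T[:,:2].round(1).tolist(),"len",np.hypot(*(P[1]-P[0])[:2]).round(1))
    x=(P[1]-P[0])[:2];x/=np.hypot(*x);y=np.array([-x[1],x[0]]);C=P[:2,:2].mean(0)+70*y
    for a,b in((0,2),(1,3)):
        if len(P)>b:
            e=P[b]-P[a];print("side heading",np.degrees(np.arctan2(e[1],e[0])).round(2))
    print("centre",C.round(1),"heading",np.degrees(np.arctan2(y[1],y[0])).round(2),"gauge",tog(C).round(1), "gauge heading",np.degrees(np.arctan2(GY[1],GY[0])).round(2))
E
python3 - <<'E'
from h import *
s=manip.get_state();c=manip.read_camera("wrist")
carton(s,c,[(200,303),(455,303),(182,60),(470,60)])
E
```

```text
tool frame [[-47.0, -11.1], [48.0, -10.8], [-46.7, -97.0], [46.4, -97.2]] len 95.1
side heading 112.53
side heading 113.87
centre [ 582.6 -189.2] heading 112.6 gauge [[  30.1 -190.1]] gauge heading 77.91
```

```bash
python3 -m jog '[{"hand":5,"translation":[-0.24,-0.5,0],"rot":[0,0,0.03]},{"hand":5,"translation":[-0.24,-0.5,0],"rot":[0,0,0.03]},{"hand":5,"translation":[-0.24,-0.5,0],"rot":[0,0,0.03]},{"hand":5,"translation":[-0.24,-0.5,0],"rot":[0,0,0.03]},{"hand":5,"translation":[-0.24,-0.5,0],"rot":[0,0,0.03]},{"hand":5,"translation":[-0.24,-0.5,0],"rot":[0,0,0.03]},{"hand":5,"translation":[-0.24,-0.5,0],"rot":[0,0,0.03]},{"hand":5,"translation":[-0.24,-0.5,0],"rot":[0,0,0.03]},{"hand":5,"translation":[-0.24,-0.5,0],"rot":[0,0,0.03]},{"hand":5,"translation":[-0.24,-0.5,0],"rot":[0,0,0.03]},{"hand":5,"translation":[0,0,0],"rot":[0,0,0]}]'
python3 - <<'E'
from h import *
s=manip.get_state()
c=manip.read_camera("wrist");cv2.imwrite("pics/w4.png",c["frame"])
go((632,-310,20),-12)
E
```

```text
clock: 7.15
ee_pos: [577.2, -222.4, 19.4]
tcp_rot: [0.999, 0.049, -0.0, -0.0]
contact_force: [0.5, 1.1, 0.4]
gripper_width: 50.2
pos [ 577.4 -222.5   19.4] head 5.59 tilt [ 0.  0. -1.] w 50.0 F [-0.1  0.7 -0.1] t 7.2
shift cm [ 4.58  9.24 -0.06] rotz 0.3071
```

View pics/w4.png

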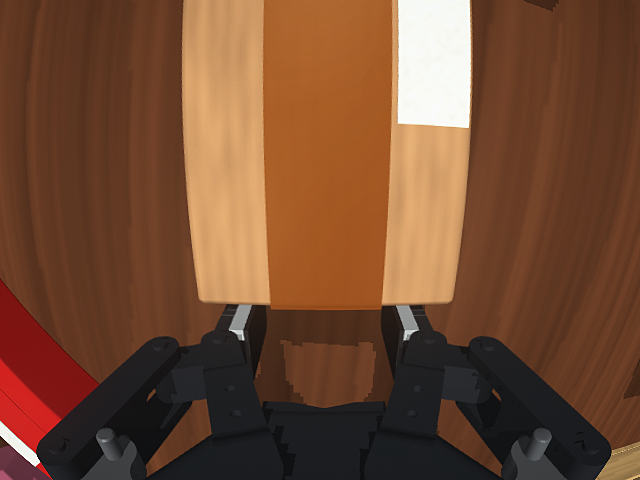

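The carton stays locked against both fingers and has turned as planned. Now the second half of the arc.

```bash
python3 -m jog '[{"hand":5,"translation":[-0.25,-0.48,0],"rot":[0,0,0.031]},{"hand":5,"translation":[-0.25,-0.48,0],"rot":[0,0,0.031]},{"hand":5,"translation":[-0.25,-0.48,0],"rot":[0,0,0.031]},{"hand":5,"translation":[-0.25,-0.48,0],"rot":[0,0,0.031]},{"hand":5,"translation":[-0.25,-0.48,0],"rot":[0,0,0.031]},{"hand":5,"translation":[-0.25,-0.48,0],"rot":[0,0,0.031]},{"hand":5,"translation":[-0.25,-0.48,0],"rot":[0,0,0.031]},{"hand":5,"translation":[-0.25,-0.48,0],"rot":[0,0,0.031]},{"hand":5,"translation":[-0.25,-0.48,0],"rot":[0,0,0.031]},{"hand":5,"translation":[-0.25,-0.48,0],"rot":[0,0,0.031]},{"hand":5,"translation":[0,0,0],"rot":[0,0,0]}]'
python3 - <<'E'
from h import *
s=manip.get_state()
c=manip.read_camera("wrist");cv2.imwrite("pics/w5.png",c["frame"])
go((632,-310,20),-12.1)
s=manip.read_camera("scene");cv2.imwrite("pics/s5.png",cv2.resize(s["frame"][180:390,290:490],None,fx=2.8,fy=2.8,interpolation=cv2.INTER_CUBIC))
E
```

```text
clock: 8.3
ee_pos: [554.6, -173.7, 19.5]
tcp_rot: [0.994, -0.106, 0.0, -0.0]
contact_force: [-0.2, -0.1, -0.1]
gripper_width: 50.0
pos [ 554.7 -173.8   19.4] head -12.13 tilt [ 0.  0. -1.] w 49.8 F [ 0.3 -0.2  0.1] t 8.35
shift cm [10.42 11.69 -0.06] rotz -0.0006
```

View pics/w5.png

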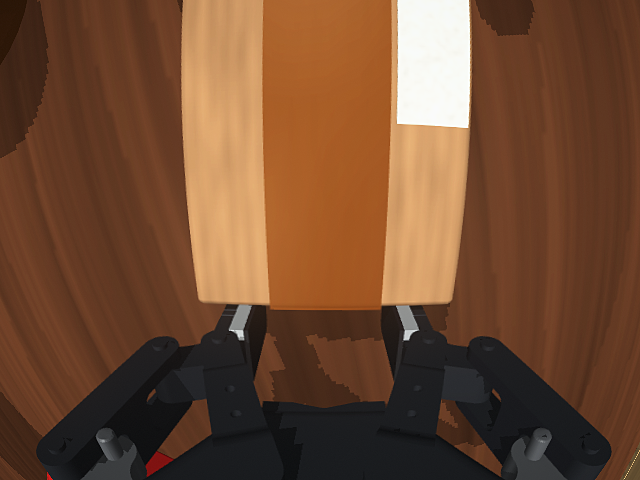

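View pics/s5.png

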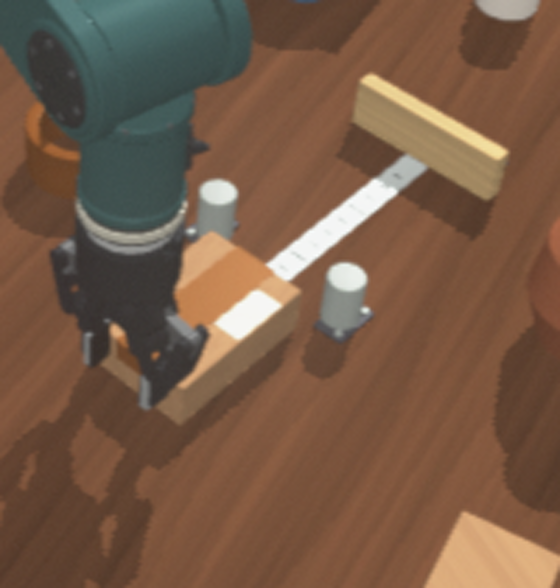

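The carton lies just in front of the gap, aligned by eye. I'll back off and raise the hand so one wrist picture shows both the carton and the posts.

```bash
python3 -m jog '[{"hand":5,"translation":[0,0.8,0],"rot":[0,0,0]},{"hand":5,"translation":[0,0.8,0],"rot":[0,0,0]},{"hand":5,"translation":[0,0,-2],"rot":[0,0,0]},{"hand":5,"translation":[0,0,-3],"rot":[0,0,0]},{"hand":5,"translation":[0,0,-4],"rot":[0,0,0]},{"hand":5,"translation":[0,0,-4],"rot":[0,0,0]},{"hand":5,"translation":[0,0,-3],"rot":[0,0,0]},{"hand":5,"translation":[0,-2,0],"rot":[0,0,0]},{"hand":5,"translation":[0,-2,0],"rot":[0,0,0]},{"hand":5,"translation":[0,0,0],"rot":[0,0,0]},{"hand":5,"translation":[0,0,0],"rot":[0,0,0]}]'
python3 - <<'E'
from h import *
s=manip.get_state()
c=manip.read_camera("wrist");cv2.imwrite("pics/w6.png",c["frame"])
go((632,-310,20),-12.1)
E
```

```text
clock: 9.5
ee_pos: [559.4, -151.0, 179.1]
tcp_rot: [0.994, -0.106, -0.0, 0.0]
contact_force: [-0.9, -1.3, -0.2]
gripper_width: 50.2
pos [ 559.3 -151.3  179. ] head -12.23 tilt [-0.001 -0.001 -1.   ] w 49.9 F [-0.5 -0.6  0.2] t 9.55
shift cm [10.47 13.96 15.9 ] rotz -0.0022
```

View pics/w6.png

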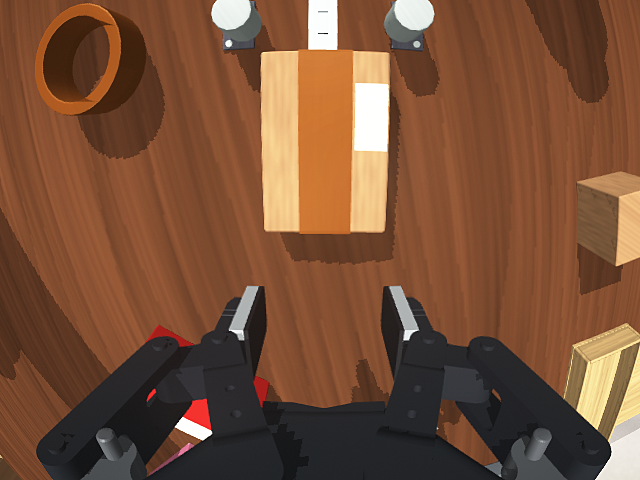

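All is in view: the carton's corners at about (265,232), (386,232), (261,52), (390,53), the post tops at about (235,13) and (410,15), and the rule at column 322. I'll move a bit farther forward so the posts are fully in frame.

```bash
python3 -m jog '[{"hand":5,"translation":[0,-2,0],"rot":[0,0,0]},{"hand":5,"translation":[0,-3,0],"rot":[0,0,0]},{"hand":5,"translation":[0,-2,0],"rot":[0,0,0]},{"hand":5,"translation":[0,0,0],"rot":[0,0,0]},{"hand":5,"translation":[0,0,0],"rot":[0,0,0]}]'
python3 - <<'E'
from h import *
s=manip.get_state()
c=manip.read_camera("wrist");cv2.imwrite("pics/w7.png",c["frame"])
np.save("s7.npy",s,allow_pickle=True)
cv2.imwrite("pics/w7z.png",cv2.resize(c["frame"][0:190,170:440],None,fx=2.9,fy=2.9,interpolation=cv2.INTER_CUBIC))
cv2.imwrite("pics/w7y.png",cv2.resize(c["frame"][150:350,200:450],None,fx=2.9,fy=2.9,interpolation=cv2.INTER_CUBIC))
go((632,-310,20),-12.1)
E
```

```text
clock: 10.05
ee_pos: [574.2, -82.9, 179.0]
tcp_rot: [0.994, -0.106, -0.0, 0.001]
contact_force: [-0.2, 0.2, 0.2]
gripper_width: 49.9
pos [574.2 -83.2 179.1] head -12.26 tilt [-0.001 -0.001 -1.   ] w 49.9 F [ 1.4  0.8 -0.2] t 10.1
shift cm [10.47 20.92 15.92] rotz -0.0027
```

View pics/w7z.png

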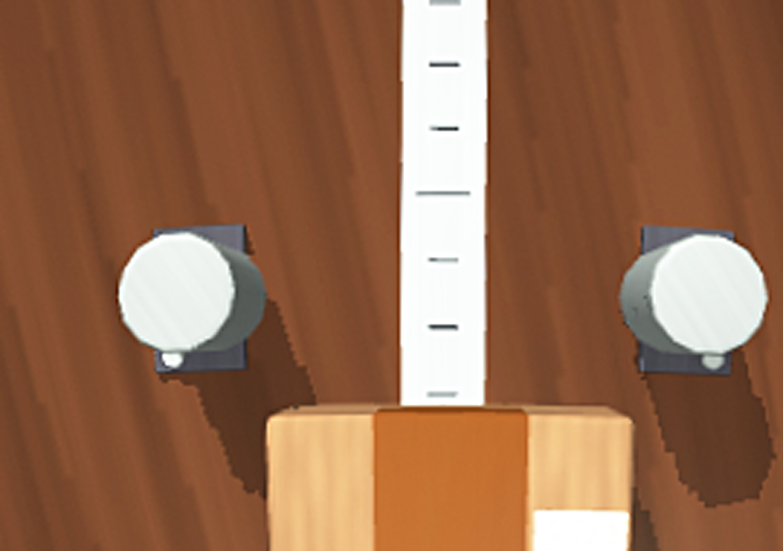

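View pics/w7y.png

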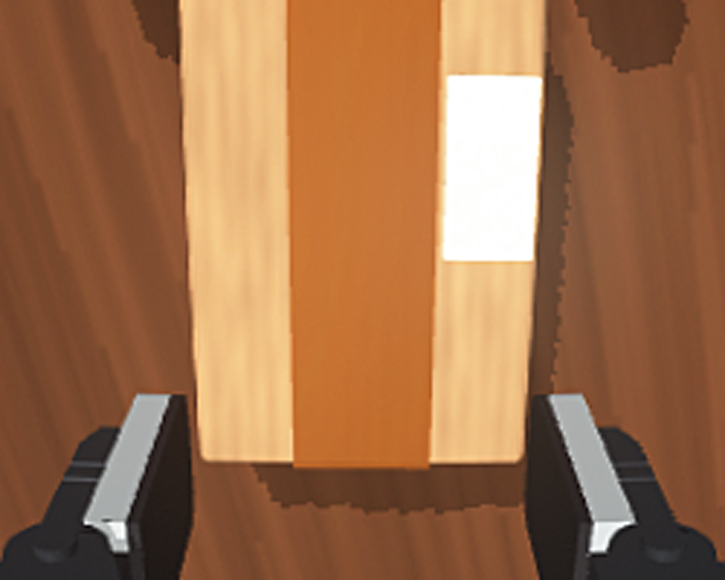

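In the zoom the post tops are centred at (177,292) and (710,294), the carton's front corners at (268,416) and (631,414), its rear corners in the other crop at (202,461) and (523,461), and the rule's centre at column 444.

Run:
```python
from h import *
s=np.load("s7.npy",allow_pickle=True).item();c=manip.read_camera("wrist")
z=lambda p,o:(np.array(p)+.5)/2.9-.5+o
F=z([(268,416),(631,414)],[170,0]);B=z([(202,461),(523,461)],[200,150]);T=z([(177,292),(710,294)],[170,0]);U=z([(443,396),(444.5,5)],[170,0])
po=wplane(c,s,T,50);print("posts",po.round(1),np.hypot(*(po[1]-po[0])[:2]))
ru=wplane(c,s,U,0);print("rule",ru.round(1))
h=lambda a,b:np.degrees(np.arctan2(b[1]-a[1],b[0]-a[0])).round(2)
print("gauge heading posts",h(po[0],po[1])+90,"rule",h(ru[0],ru[1]))
f=wplane(c,s,F,45);b=wplane(c,s,B,45);print(f.round(1),b.round(1))
print("w",np.hypot(*(f[1]-f[0])[:2]),np.hypot(*(b[1]-b[0])[:2]),"L",np.hypot(*(f.mean(0)-b.mean(0))[:2]))
print("carton head: axis",h(b.mean(0),f.mean(0)),"rear",h(b[0],b[1])+90,"front",h(f[0],f[1])+90)
o=po.mean(0)[:2];gx=(po[1]-po[0])[:2];gx/=np.hypot(*gx);gy=np.array([-gx[1],gx[0]])
for n,P in(("f",f),("b",b),("rule",ru)):
    d=P[:,:2]-o;print(n,np.c_[d@gx,d@gy].round(1).tolist())
r=R.from_quat(s["tcp_rot"]).inv()
print("rear mid in tool",r.apply(b.mean(0)-s["ee_pos"]).round(1))
print("origin",o,"gx",gx)
```

```text
posts [[526.9  19.2  50. ]
 [657.9  -9.9  50. ]] 134.2461816660718
rule [[585.7 -25.2   0. ]
 [611.6  91.8   0. ]]
gauge heading posts 77.48 rule 77.52
[[541.4 -17.8  45. ]
 [632.7 -37.1  45. ]] [[ 511.3 -153.1   45. ]
 [ 604.  -173.3   45. ]]
w 93.32814507973916 94.85431336736934 L 138.88746151145335
carton head: axis 77.79 rear 77.71000000000001 front 78.08
f [[-45.0, -32.9], [48.4, -31.9]]
b [[-45.0, -171.5], [49.9, -171.1]]
rule [[-0.1, -30.6], [-0.2, 89.3]]
rear mid in tool [  0.8  81.9 134.1]
origin [592.38839614   4.61281424] gx [ 0.97623205 -0.21672792]
```

The carton is about 2 mm towards +x and 0.3° off the gauge axis, so it already fits. I'll go back behind it and push with a slight 1:10 leftward bias for the first 20 mm.

```bash
python3 -m jog '[{"hand":5,"translation":[0,2.5,0],"rot":[0,0,0.004]},{"hand":5,"translation":[0.1,3,0],"rot":[0,0,0]},{"hand":5,"translation":[0,3,0],"rot":[0,0,0]},{"hand":5,"translation":[0,1.8,0],"rot":[0,0,0]},{"hand":5,"translation":[0,0,0],"rot":[0,0,0]},{"hand":5,"translation":[0,0,3],"rot":[0,0,0]},{"hand":5,"translation":[0,0,4],"rot":[0,0,0]},{"hand":5,"translation":[0,0,4],"rot":[0,0,0]},{"hand":5,"translation":[0,0,3.4],"rot":[0,0,0]},{"hand":5,"translation":[0,0,1.5],"rot":[0,0,0]},{"hand":5,"translation":[0,0,0],"rot":[0,0,0]}]'
python3 - <<'E'
from h import *
go((592.4-.2167*182,4.6-.9762*182,20),-12.52)
E
```

```text
clock: 11.25
ee_pos: [551.4, -181.7, 17.6]
tcp_rot: [0.994, -0.108, -0.003, -0.001]
contact_force: [-0.0, 0.7, -0.1]
gripper_width: 50.5
pos [ 551.4 -181.7   17.6] head -12.43 tilt [-0.005  0.003 -1.   ] w 50.5 F [-0.   0.7 -0.1] t 11.25
shift cm [-0.04 -0.88 -0.24] rotz 0.0015
```

```bash
python3 -m jog '[{"hand":5,"translation":[0,-0.3,0],"rot":[0,0,0]},{"hand":5,"translation":[0,-0.3,0],"rot":[0,0,0]},{"hand":5,"translation":[0,-0.3,0],"rot":[0,0,0]},{"hand":5,"translation":[-0.02,-0.2,0],"rot":[0,0,0]},{"hand":5,"translation":[-0.03,-0.3,0],"rot":[0,0,0]},{"hand":5,"translation":[-0.03,-0.3,0],"rot":[0,0,0]},{"hand":5,"translation":[-0.03,-0.3,0],"rot":[0,0,0]},{"hand":5,"translation":[-0.03,-0.3,0],"rot":[0,0,0]},{"hand":5,"translation":[-0.03,-0.3,0],"rot":[0,0,0]},{"hand":5,"translation":[-0.03,-0.3,0],"rot":[0,0,0]},{"hand":5,"translation":[0,0,0],"rot":[0,0,0]}]'
python3 - <<'E'
from h import *
go((592.4-.2167*160,4.6-.9762*160,20),-12.52)
c=manip.read_camera("wrist");cv2.imwrite("pics/w8.png",c["frame"])
c=manip.read_camera("scene");cv2.imwrite("pics/s8.png",cv2.resize(c["frame"][180:390,290:490],None,fx=2.8,fy=2.8,interpolation=cv2.INTER_CUBIC))
E
```

```text
clock: 12.35
ee_pos: [557.5, -153.2, 20.0]
tcp_rot: [0.994, -0.108, -0.0, -0.0]
contact_force: [-0.8, -0.7, 0.2]
gripper_width: 50.1
pos [ 557.5 -153.2   20. ] head -12.41 tilt [-0.     0.001 -1.   ] w 50.1 F [-0.8 -0.7  0.2] t 12.35
shift cm [-0.01 -0.16  0.  ] rotz 0.0019
```

View pics/w8.png

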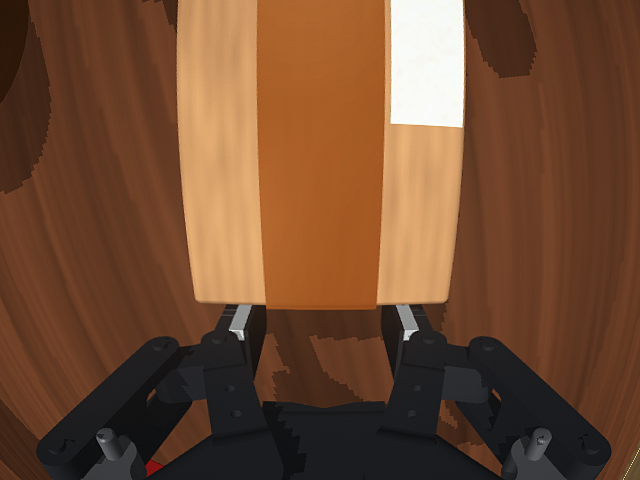

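View pics/s8.png

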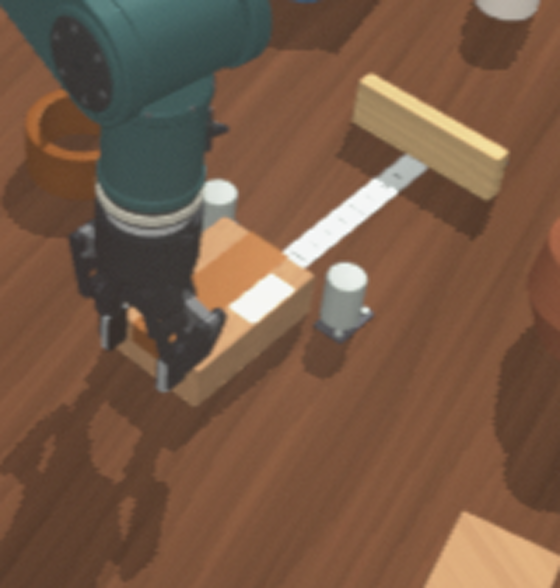

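```bash
sed -i 's/^G0=.*/G0=np.array([592.4,4.6]);GX=np.array([.9762,-.2167]);GY=np.array([.2167,.9762])/' h.py
python3 - <<'E'
from h import *
s=manip.get_state();c=manip.read_camera("wrist")
carton(s,c,[(195,302),(449,302),(178,60),(464,60)]);print(tog(s["ee_pos"]))
E
```

```text
tool frame [[-48.2, -10.8], [46.6, -10.8], [-47.4, -96.9], [45.3, -96.6]] len 94.8
side heading 77.01
side heading 78.44
centre [573.9 -74.1] heading 77.6 gauge [[ -1.  -80.9]] gauge heading 77.48
[[-7.95154222e-02 -1.61608525e+02]]
```

```bash
python3 -m jog '[{"hand":5,"translation":[0,-0.3,0],"rot":[0,0,0.002]},{"hand":5,"translation":[0,-0.4,0],"rot":[0,0,0]},{"hand":5,"translation":[0,-0.4,0],"rot":[0,0,0]},{"hand":5,"translation":[0,-0.4,0],"rot":[0,0,0]},{"hand":5,"translation":[0,-0.4,0],"rot":[0,0,0]},{"hand":5,"translation":[0,-0.4,0],"rot":[0,0,0]},{"hand":5,"translation":[0,-0.4,0],"rot":[0,0,0]},{"hand":5,"translation":[0,-0.4,0],"rot":[0,0,0]},{"hand":5,"translation":[0,-0.4,0],"rot":[0,0,0]},{"hand":5,"translation":[0,-0.4,0],"rot":[0,0,0]}]'
python3 - <<'E'
from h import *
s=manip.get_state();print(tog(s["ee_pos"]),s["contact_force"])
c=manip.read_camera("wrist");cv2.imwrite("pics/w9.png",c["frame"])
c=manip.read_camera("top");cv2.imwrite("pics/t9.png",cv2.resize(c["frame"][140:250,215:405],None,fx=4,fy=4,interpolation=cv2.INTER_CUBIC))
E
```

```text
clock: 13.5
ee_pos: [566.1, -115.6, 20.3]
tcp_rot: [0.994, -0.109, 0.0, 0.0]
contact_force: [-0.2, -0.6, -0.9]
gripper_width: 49.8
[[   0.39755726 -123.05890668]] [-0.20753108 -0.5568607  -0.89832393]
```

View pics/w9.png

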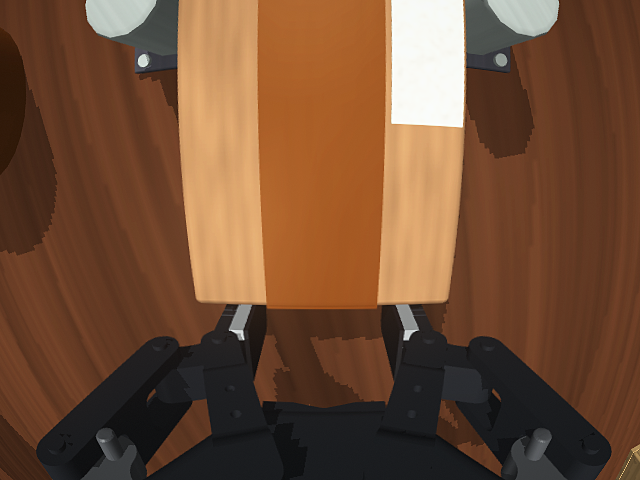

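View pics/t9.png

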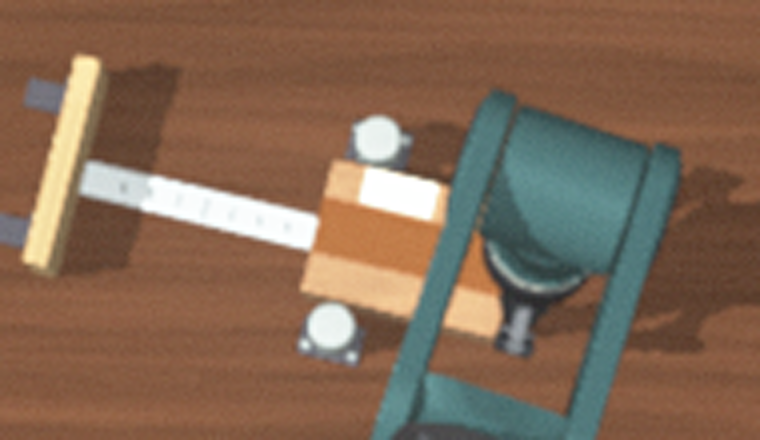

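The carton's front has passed between the posts with no contact force. On through the gap.

```bash
python3 -m jog '[{"hand":5,"translation":[0,-0.4,0],"rot":[0,0,0]},{"hand":5,"translation":[0,-0.5,0],"rot":[0,0,0]},{"hand":5,"translation":[0,-0.6,0],"rot":[0,0,0]},{"hand":5,"translation":[0,-0.6,0],"rot":[0,0,0]},{"hand":5,"translation":[0,-0.6,0],"rot":[0,0,0]},{"hand":5,"translation":[0,-0.6,0],"rot":[0,0,0]},{"hand":5,"translation":[0,-0.6,0],"rot":[0,0,0]},{"hand":5,"translation":[0,-0.6,0],"rot":[0,0,0]},{"hand":5,"translation":[0,-0.6,0],"rot":[0,0,0]},{"hand":5,"translation":[0,-0.6,0],"rot":[0,0,0]},{"hand":5,"translation":[0,-0.6,0],"rot":[0,0,0]},{"hand":5,"translation":[0,-0.4,0],"rot":[0,0,0]}]'
python3 - <<'E'
from h import *
s=manip.get_state();print(tog(s["ee_pos"]),s["contact_force"])
c=manip.read_camera("wrist");cv2.imwrite("pics/w10.png",c["frame"])
c=manip.read_camera("scene");cv2.imwrite("pics/s10.png",cv2.resize(c["frame"][180:390,290:490],None,fx=2.8,fy=2.8,interpolation=cv2.INTER_CUBIC))
E
```

```text
clock: 14.8
ee_pos: [580.8, -50.1, 20.5]
tcp_rot: [0.994, -0.109, 0.0, 0.0]
contact_force: [-1.0, -3.0, 2.2]
gripper_width: 49.9
[[  0.53184408 -55.86210498]] [-1.03419303 -3.0067112   2.24210391]
```

View pics/w10.png

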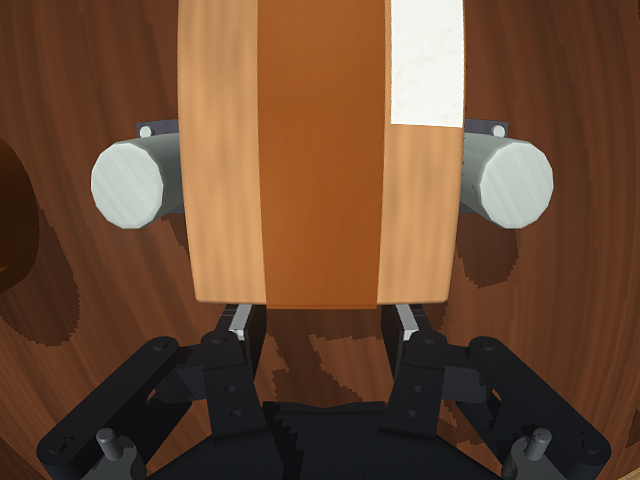

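View pics/s10.png

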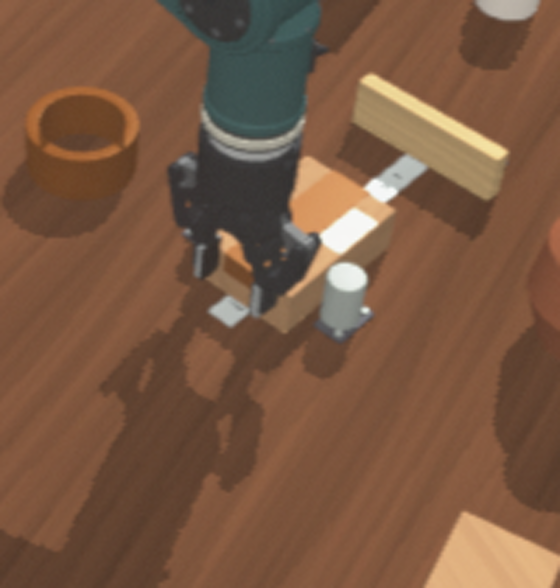

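Posts symmetric beside the carton, post tops at (127,185) and (516,185). Before the hand enters the gap I'll check how far the knuckles stand out, and at what height.

Run:
```python
from h import *
s=manip.get_state();c=manip.read_camera("wrist");r=R.from_quat(s["tcp_rot"]).inv()
for z in (20,40,55,70,85,100):
    P=wplane(c,s,[(215,325),(203,345),(150,345),(45,440)],z);print(z,r.apply(P-s["ee_pos"])[:,:2].round(0).tolist())
cv2.imwrite("pics/s11.png",cv2.resize(manip.read_camera("scene")["frame"][200:310,340:440],None,fx=5.5,fy=5.5,interpolation=cv2.INTER_CUBIC))
```

```text
20 [[-50.0, 15.0], [-58.0, 27.0], [-88.0, 30.0], [-220.0, 142.0]]
40 [[-43.0, 2.0], [-50.0, 13.0], [-76.0, 15.0], [-189.0, 112.0]]
55 [[-38.0, -7.0], [-44.0, 2.0], [-67.0, 4.0], [-166.0, 89.0]]
70 [[-33.0, -17.0], [-38.0, -9.0], [-57.0, -7.0], [-143.0, 66.0]]
85 [[-28.0, -26.0], [-32.0, -20.0], [-48.0, -18.0], [-120.0, 43.0]]
100 [[-22.0, -36.0], [-26.0, -31.0], [-39.0, -29.0], [-97.0, 20.0]]
```

View pics/s11.png

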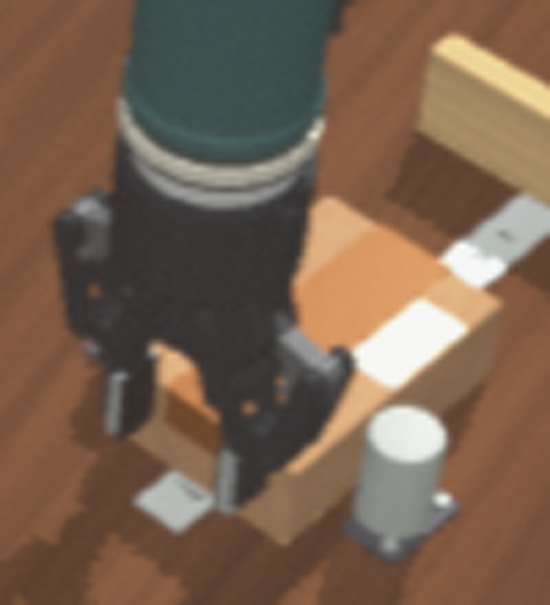

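The outer knuckle works out at about 57–70 mm from the centre line at z ≈ 50–70, too close to the 50 mm post tops. I'll back off, narrow the fingers and raise the hand slightly before passing through.

```bash
python3 -m jog '[{"hand":5,"translation":[0,0.5,0],"rot":[0,0,0]},{"hand":5,"translation":[0,0.5,-0.3],"rot":[0,0,0]},{"hand":1.2,"translation":[0,0,-0.4],"rot":[0,0,0]},{"hand":1.2,"translation":[0,0,0],"rot":[0,0,0]},{"hand":1.2,"translation":[0,0,0],"rot":[0,0,0]},{"hand":1.2,"translation":[0,0,0],"rot":[0,0,0]},{"hand":1.2,"translation":[0,0,0],"rot":[0,0,0]},{"hand":1.2,"translation":[0,0,0],"rot":[0,0,0]}]'
python3 - <<'E'
from h import *
s=manip.get_state();print(tog(s["ee_pos"]),s["contact_force"]);r=R.from_quat(s["tcp_rot"]).inv()
c=manip.read_camera("wrist");cv2.imwrite("pics/w12.png",c["frame"])
cv2.imwrite("pics/s12.png",cv2.resize(manip.read_camera("scene")["frame"][200:310,340:440],None,fx=5.5,fy=5.5,interpolation=cv2.INTER_CUBIC))
E
```

```text
clock: 15.8
ee_pos: [578.4, -60.2, 27.2]
tcp_rot: [0.994, -0.109, -0.0, 0.0]
contact_force: [-0.1, -0.1, 0.6]
gripper_width: 11.8
[[  0.34397607 -66.28404557]] [-0.05374002 -0.05295282  0.63905182]
```

View pics/w12.png

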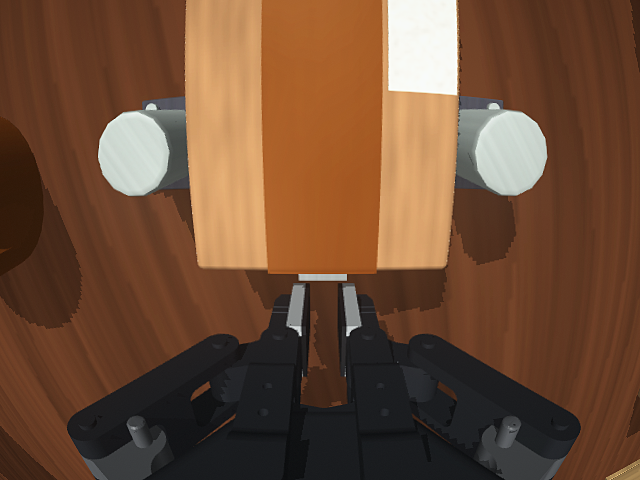

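View pics/s12.png

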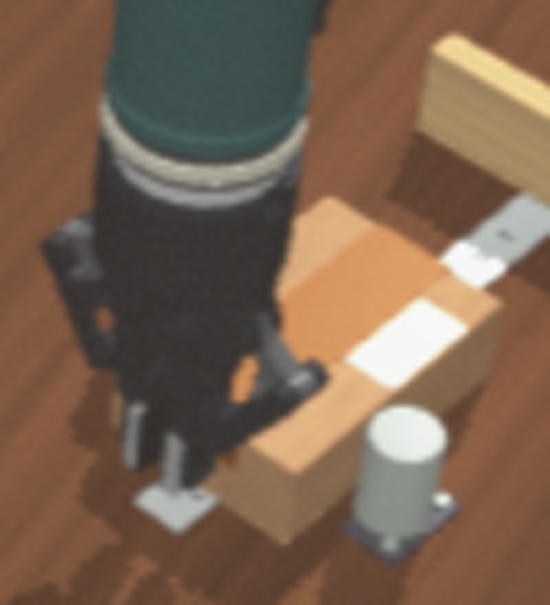

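```bash
python3 -m jog '[{"hand":1.2,"translation":[0,-0.4,0],"rot":[0,0,0]},{"hand":1.2,"translation":[0,-0.4,0],"rot":[0,0,0]},{"hand":1.2,"translation":[0,-0.3,0],"rot":[0,0,0]},{"hand":1.2,"translation":[0,-0.4,0],"rot":[0,0,0]},{"hand":1.2,"translation":[0,-0.5,0],"rot":[0,0,0]},{"hand":1.2,"translation":[0,-0.5,0],"rot":[0,0,0]},{"hand":1.2,"translation":[0,-0.5,0],"rot":[0,0,0]},{"hand":1.2,"translation":[0,-0.5,0],"rot":[0,0,0]},{"hand":1.2,"translation":[0,-0.5,0],"rot":[0,0,0]},{"hand":1.2,"translation":[0,-0.4,0],"rot":[0,0,0]}]'
python3 - <<'E'
from h import *
s=manip.get_state();print(tog(s["ee_pos"]),s["contact_force"])
c=manip.read_camera("wrist");cv2.imwrite("pics/w13.png",c["frame"])
E
```

```text
clock: 16.9
ee_pos: [588.1, -16.9, 27.3]
tcp_rot: [0.994, -0.109, -0.0, 0.0]
contact_force: [-0.6, -1.2, -0.1]
gripper_width: 12.5
[[  0.41883085 -21.93002306]] [-0.64927941 -1.1624851  -0.05363867]
```

View pics/w13.png

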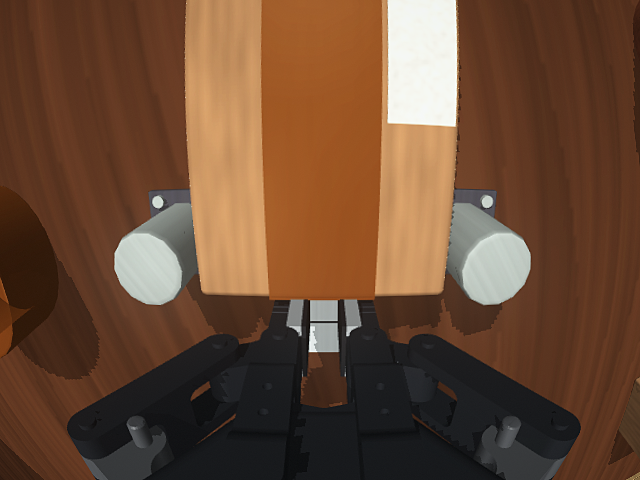

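Straight and centred between the posts, which stand at (148,268) and (495,268). The rear edge is square at row 295. 71 mm to go.

```bash
python3 -m jog '[{"hand":1.2,"translation":[0,-0.4,0],"rot":[0,0,0]},{"hand":1.2,"translation":[0,-0.5,0],"rot":[0,0,0]},{"hand":1.2,"translation":[0,-0.5,0],"rot":[0,0,0]},{"hand":1.2,"translation":[0,-0.5,0],"rot":[0,0,0]},{"hand":1.2,"translation":[0,-0.5,0],"rot":[0,0,0]},{"hand":1.2,"translation":[0,-0.5,0],"rot":[0,0,0]},{"hand":1.2,"translation":[0,-0.5,0],"rot":[0,0,0]},{"hand":1.2,"translation":[0,-0.5,0],"rot":[0,0,0]},{"hand":1.2,"translation":[0,-0.5,0],"rot":[0,0,0]},{"hand":1.2,"translation":[0,-0.5,0],"rot":[0,0,0]},{"hand":1.2,"translation":[0,-0.4,0],"rot":[0,0,0]}]'
python3 - <<'E'
from h import *
s=manip.get_state();print(tog(s["ee_pos"]),s["contact_force"])
c=manip.read_camera("wrist");cv2.imwrite("pics/w14.png",c["frame"])
c=manip.read_camera("scene");cv2.imwrite("pics/s14.png",cv2.resize(c["frame"][180:310,340:490],None,fx=4.5,fy=4.5,interpolation=cv2.INTER_CUBIC))
E
```

```text
clock: 18.05
ee_pos: [599.6, 34.8, 27.3]
tcp_rot: [0.994, -0.109, -0.0, 0.0]
contact_force: [-0.3, -1.1, -0.5]
gripper_width: 12.0
[[ 0.47970133 31.05713196]] [-0.27663029 -1.07506386 -0.52212078]
```

View pics/w14.png

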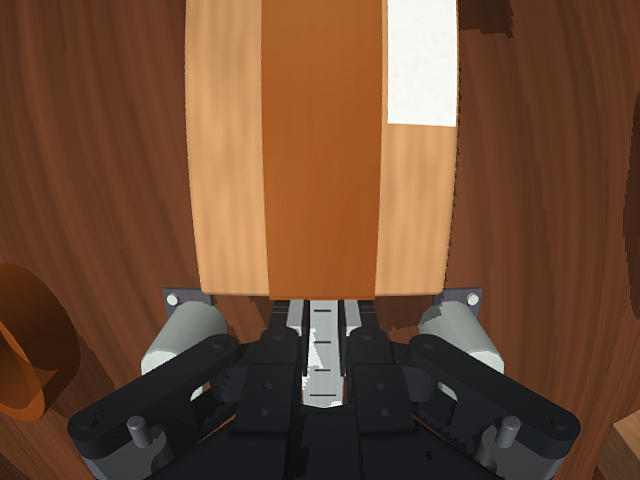

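View pics/s14.png

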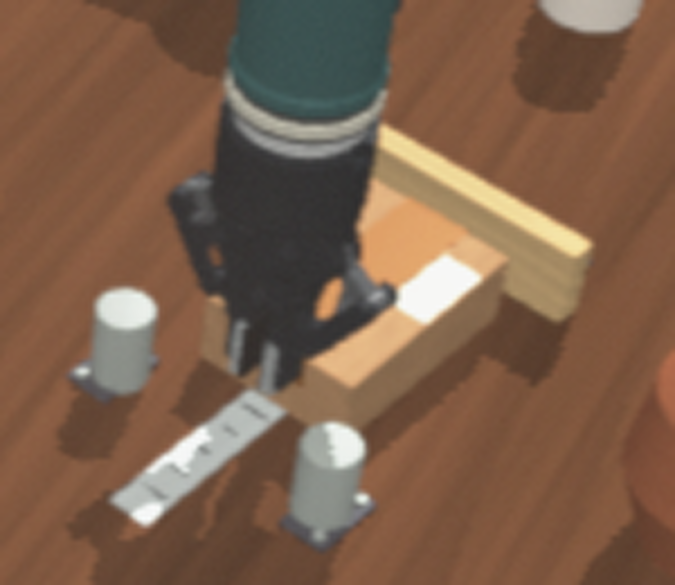

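The carton has cleared the posts, with about 18 mm to the board. I'll approach slowly and watch the force.

```bash
python3 -m jog '[{"hand":1.2,"translation":[0,-0.2,0],"rot":[0,0,0]},{"hand":1.2,"translation":[0,-0.3,0],"rot":[0,0,0]},{"hand":1.2,"translation":[0,-0.3,0],"rot":[0,0,0]},{"hand":1.2,"translation":[0,-0.3,0],"rot":[0,0,0]},{"hand":1.2,"translation":[0,-0.2,0],"rot":[0,0,0]},{"hand":1.2,"translation":[0,-0.1,0],"rot":[0,0,0]},{"hand":1.2,"translation":[0,0,0],"rot":[0,0,0]}]'
for i in 1; do python3 -m jog '[{"hand":1.2,"translation":[0,-0.1,0],"rot":[0,0,0]},{"hand":1.2,"translation":[0,-0.05,0],"rot":[0,0,0]}]'; done
python3 -c "
from h import *
s=manip.get_state();print(tog(s['ee_pos']),s['contact_force'])"
```

```text
clock: 18.85
ee_pos: [602.6, 48.4, 27.3]
tcp_rot: [0.994, -0.109, 0.0, -0.0]
contact_force: [-0.0, -0.3, 0.0]
gripper_width: 11.9
clock: 19.05
ee_pos: [602.8, 49.4, 27.3]
tcp_rot: [0.994, -0.109, -0.0, 0.0]
contact_force: [-0.9, -1.5, 0.3]
gripper_width: 12.1
[[ 0.48323992 46.03204219]] [-0.87283661 -1.54592942  0.29124708]
```

```bash
python3 -m jog '[{"hand":1.2,"translation":[0,-0.05,0],"rot":[0,0,0]},{"hand":1.2,"translation":[0,-0.05,0],"rot":[0,0,0]}]'
python3 - <<'E'
from h import *
s=manip.get_state();print(tog(s['ee_pos']),s['contact_force'])
c=manip.read_camera("wrist");cv2.imwrite("pics/w15.png",c["frame"])
c=manip.read_camera("scene");cv2.imwrite("pics/s15.png",cv2.resize(c["frame"][180:310,340:490],None,fx=4.5,fy=4.5,interpolation=cv2.INTER_CUBIC))
E
```

```text
clock: 19.25
ee_pos: [603.1, 50.4, 27.2]
tcp_rot: [0.994, -0.109, -0.0, 0.0]
contact_force: [0.3, -1.2, -0.4]
gripper_width: 12.1
[[ 0.48286458 47.01519808]] [ 0.28282098 -1.2182375  -0.3914733 ]
```

View pics/s15.png

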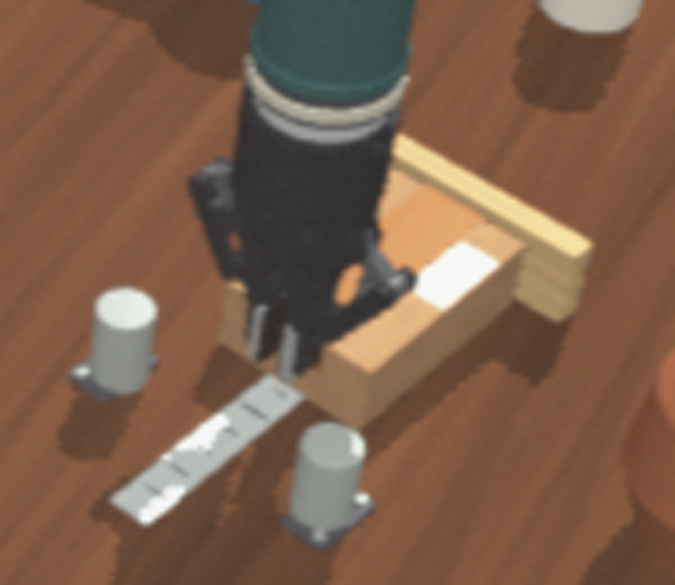

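Only a small gap is left to the board. I'll go on in sub-millimetre steps until the force rises.

```bash
python3 -m jog '[{"hand":1.2,"translation":[0,-0.05,0],"rot":[0,0,0]},{"hand":1.2,"translation":[0,-0.05,0],"rot":[0,0,0]}]'; python3 -m jog '[{"hand":1.2,"translation":[0,-0.05,0],"rot":[0,0,0]},{"hand":1.2,"translation":[0,-0.05,0],"rot":[0,0,0]}]'
```

```text
clock: 19.55
ee_pos: [603.3, 51.4, 27.3]
tcp_rot: [0.994, -0.109, -0.0, 0.0]
contact_force: [0.4, -2.2, 0.2]
gripper_width: 12.2
clock: 19.75
ee_pos: [603.5, 52.5, 27.3]
tcp_rot: [0.994, -0.109, -0.0, 0.0]
contact_force: [0.2, -1.2, -0.5]
gripper_width: 12.4
```

```bash
python3 -m jog '[{"hand":1.2,"translation":[0,-0.05,0],"rot":[0,0,0]},{"hand":1.2,"translation":[0,-0.05,0],"rot":[0,0,0]}]'
```

```text
clock: 19.95
ee_pos: [603.8, 53.5, 27.3]
tcp_rot: [0.994, -0.109, -0.0, 0.0]
contact_force: [-0.4, -2.2, 0.1]
gripper_width: 11.8
```

```bash
python3 -m jog '[{"hand":1.2,"translation":[0,-0.05,0],"rot":[0,0,0]},{"hand":1.2,"translation":[0,-0.05,0],"rot":[0,0,0]}]'
```

```text
clock: 20.15
ee_pos: [603.9, 53.9, 27.3]
tcp_rot: [0.994, -0.109, -0.0, 0.001]
contact_force: [-1.5, -4.0, -0.1]
gripper_width: 12.1
```

Run:
```python
from h import *
s=manip.get_state();print(tog(s['ee_pos']),s['contact_force'])
c=manip.read_camera("wrist");cv2.imwrite("pics/w16.png",c["frame"])
c=manip.read_camera("top");cv2.imwrite("pics/t16.png",cv2.resize(c["frame"][140:250,195:355],None,fx=4.8,fy=4.8,interpolation=cv2.INTER_CUBIC))
```

```text
[[ 0.48898531 50.64618657]] [-1.48554521 -3.98055325 -0.0608563 ]
```

View pics/t16.png

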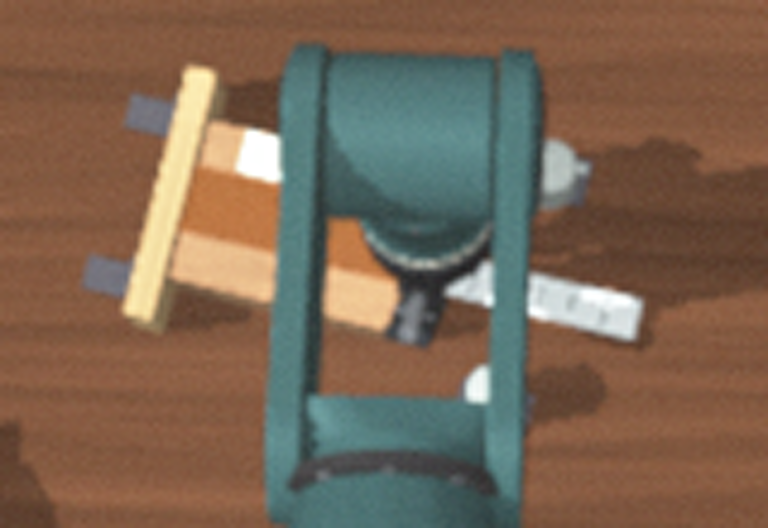

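View pics/w16.png

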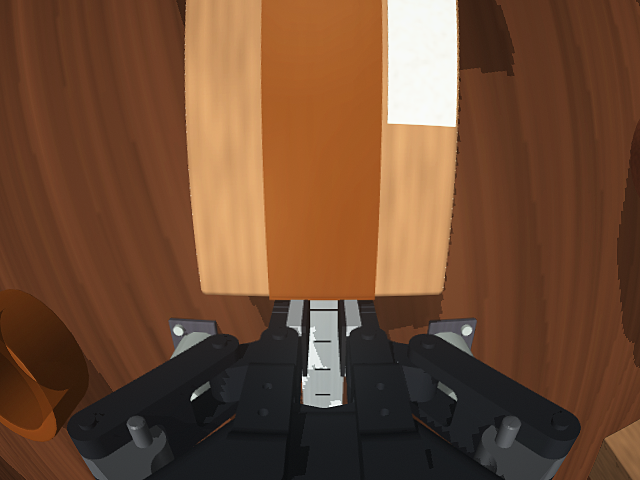

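The force has begun to rise (4 N) and the top view shows the front against the board. I'll press on gently to seat it.

```bash
python3 -m jog '[{"hand":1.2,"translation":[0,-0.05,0],"rot":[0,0,0]},{"hand":1.2,"translation":[0,0,0],"rot":[0,0,0]}]'
```

```text
clock: 20.45
ee_pos: [604.0, 53.9, 27.3]
tcp_rot: [0.994, -0.109, -0.0, 0.001]
contact_force: [-1.2, -5.3, 0.5]
gripper_width: 12.2
```

```bash
python3 -m jog '[{"hand":1.2,"translation":[0,-0.05,0],"rot":[0,0,0]},{"hand":1.2,"translation":[0,0,0],"rot":[0,0,0]}]'
```

```text
clock: 20.65
ee_pos: [604.0, 53.9, 27.3]
tcp_rot: [0.994, -0.109, -0.0, 0.001]
contact_force: [-1.7, -6.7, 0.7]
gripper_width: 12.2
```

```bash
python3 -m jog '[{"hand":1.2,"translation":[0,-0.1,0],"rot":[0,0,0]},{"hand":1.2,"translation":[0,-0.1,0],"rot":[0,0,0]},{"hand":1.2,"translation":[0,0,0],"rot":[0,0,0]}]'
```

```text
clock: 20.95
ee_pos: [604.0, 53.9, 27.3]
tcp_rot: [0.994, -0.11, -0.001, 0.003]
contact_force: [-3.3, -9.9, 1.7]
gripper_width: 12.0
```

```bash
python3 -m jog '[{"hand":1.2,"translation":[0,0.4,0],"rot":[0,0,0]},{"hand":1.2,"translation":[0,0.5,0],"rot":[0,0,0]},{"hand":1.2,"translation":[0,0.5,0],"rot":[0,0,0]},{"hand":1.2,"translation":[0,0.3,0],"rot":[0,0,0]},{"hand":1.2,"translation":[0,0,-2],"rot":[0,0,0]},{"hand":1.2,"translation":[0,0,-3],"rot":[0,0,0]},{"hand":1.2,"translation":[0,0,-4],"rot":[0,0,0]},{"hand":1.2,"translation":[0,0,-4],"rot":[0,0,0]},{"hand":1.2,"translation":[0,0,-3],"rot":[0,0,0]},{"hand":1.2,"translation":[0,0,0],"rot":[0,0,0]},{"hand":1.2,"translation":[0,0,0],"rot":[0,0,0]}]'
python3 - <<'E'
from h import *
s=manip.get_state();np.save("s17.npy",s,allow_pickle=True)
c=manip.read_camera("wrist");cv2.imwrite("pics/w17.png",c["frame"])
c=manip.read_camera("scene");cv2.imwrite("pics/s17.png",cv2.resize(c["frame"][180:310,340:490],None,fx=4.5,fy=4.5,interpolation=cv2.INTER_CUBIC))
E
```

```text
clock: 22.05
ee_pos: [601.3, 40.9, 188.3]
tcp_rot: [0.994, -0.109, 0.001, -0.0]
contact_force: [-0.4, 0.3, -0.6]
gripper_width: 11.9
```

View pics/w17.png

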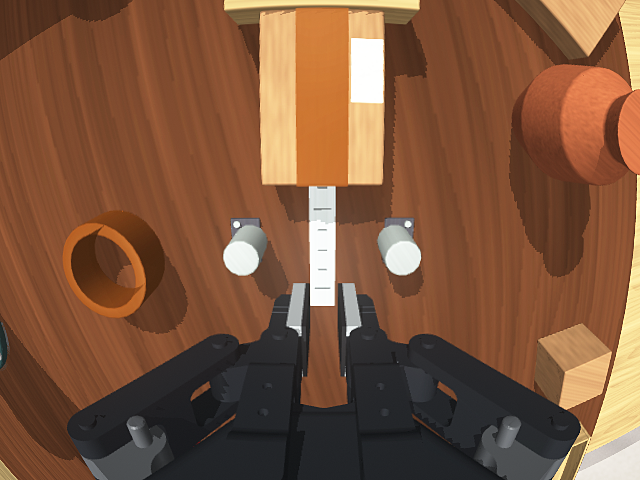

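View pics/s17.png

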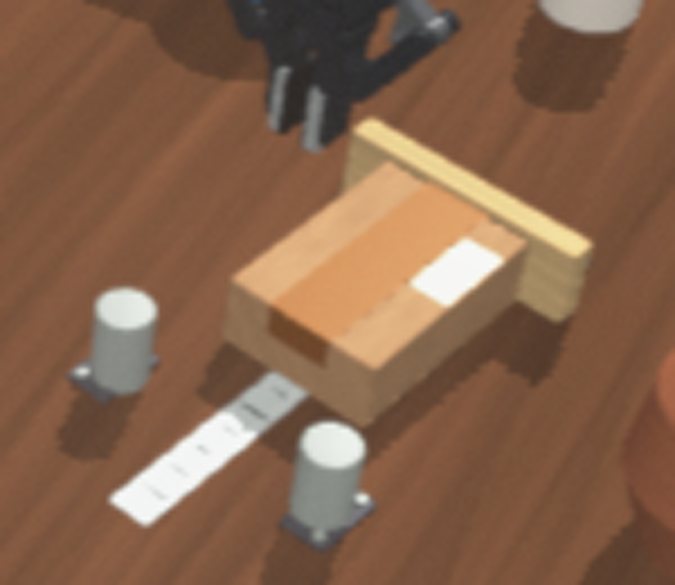

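The carton is past the posts with its front at the board (rows 0–12) and its rear edge at row 184. I'll move over it for a closer flushness check.

```bash
python3 -m jog '[{"hand":1.2,"translation":[0,-2,0],"rot":[0,0,0]},{"hand":1.2,"translation":[0,-3,0],"rot":[0,0,0]},{"hand":1.2,"translation":[0,-3,0],"rot":[0,0,0]},{"hand":1.2,"translation":[0,-2,0],"rot":[0,0,0]},{"hand":1.2,"translation":[0,0,0],"rot":[0,0,0]},{"hand":1.2,"translation":[0,0,0],"rot":[0,0,0]}]'
python3 - <<'E'
from h import *
s=manip.get_state();np.save("s18.npy",s,allow_pickle=True)
c=manip.read_camera("wrist");cv2.imwrite("pics/w18.png",c["frame"])
cv2.imwrite("pics/w18z.png",cv2.resize(c["frame"][50:180,210:430],None,fx=3.6,fy=3.6,interpolation=cv2.INTER_CUBIC))
E
```

```text
clock: 22.75
ee_pos: [622.1, 138.2, 185.9]
tcp_rot: [0.994, -0.109, -0.001, 0.001]
contact_force: [0.2, -1.2, -0.1]
gripper_width: 12.1
```

View pics/w18.png

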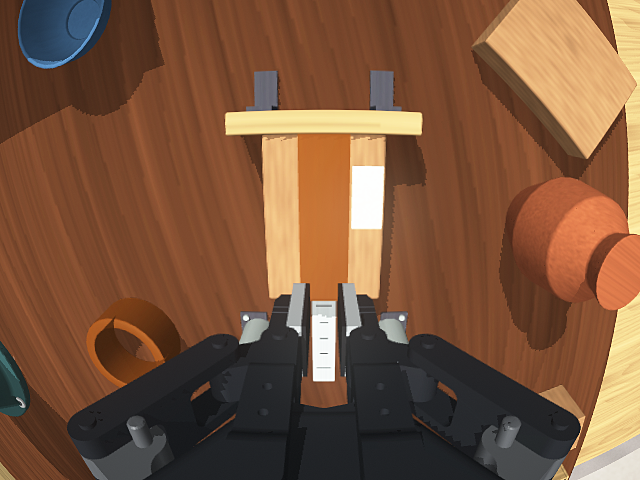

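View pics/w18z.png

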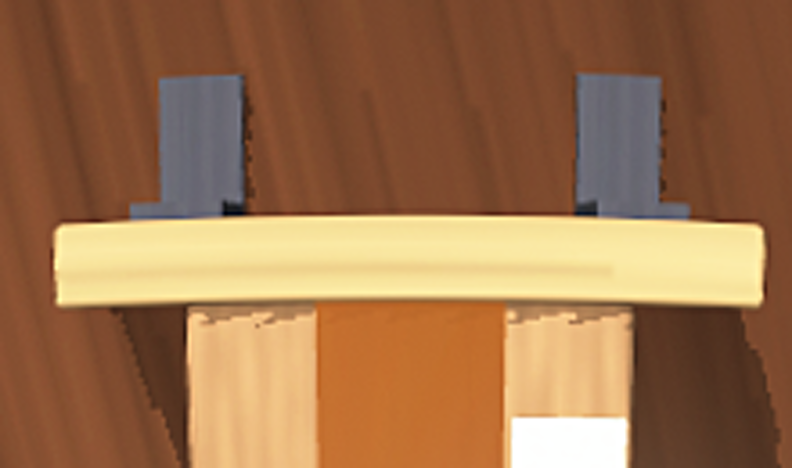

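The board's near edge meets the carton's front across its full width, with no gap at either corner and an equal overhang left and right (133 and 132 zoom px). The hand is clear, so I'll raise it, compare the bystanders with the first top picture and hand in.

```bash
python3 -m jog '[{"hand":1.2,"translation":[0,0,-3],"rot":[0,0,0]},{"hand":1.2,"translation":[0,0,-3],"rot":[0,0,0]},{"hand":1.2,"translation":[0,0,0],"rot":[0,0,0]},{"hand":1.2,"translation":[0,0,0],"rot":[0,0,0]}]'
python3 - <<'E'
from h import *
c=manip.read_camera("top")["frame"];a=cv2.imread("pics/top0.png")
for n,(x,y) in dict(jar=(136,186),bowl=(165,253),knife=(478,213),red=(422,280),roll=(291,273)).items():
    p=lambda f:f[y-25:y+25,x-25:x+25].astype(int)
    print(n,np.abs(p(a)-p(c)).mean().round(1))
cv2.imwrite("pics/t20.png",c)
E
```

```text
clock: 23.2
ee_pos: [623.1, 137.2, 248.5]
tcp_rot: [0.994, -0.11, 0.001, -0.0]
contact_force: [-0.8, -0.2, -0.9]
gripper_width: 11.5
jar 2.3
bowl 2.6
knife 21.1
red 3.9
roll 7.8
```

View pics/t20.png

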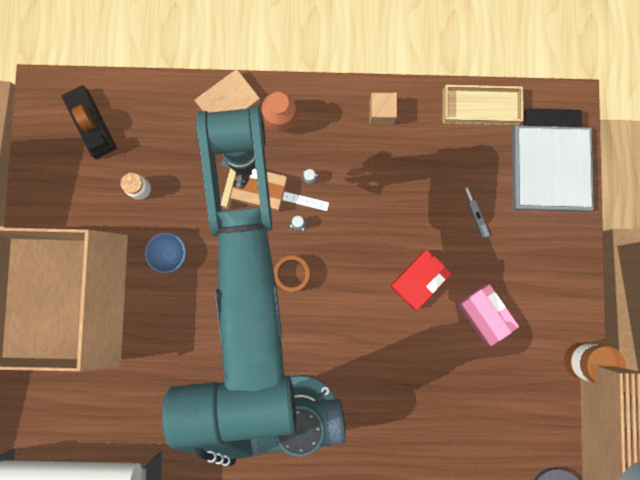

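The bystanders are where they were: knife at (478,215), roll at (291,273), jar and bowl unchanged. The picture difference at the knife comes from the arm's shadow.

```bash
python3 -c "
from workcell import manip
print(manip.sign_off())"
```

```text
the job is handed in; nothing more can be done
None
```

I pushed the carton with two fingers on its rear face, turning it about 35° into line with the gauge. It went through the gap between the posts and on until its front was flush against the stop board. I handed the job in at about 23 s of robot time.

- **Through the gap:** I saw no rise in force as the carton passed the posts; readings stayed at about 4 N or less. Partway through I backed off, narrowed the fingers and raised the hand 7 mm. The finger knuckles would otherwise have passed too close to the post tops.
- **At the stop:** the force rose to about 10 N with no further advance, so I took it as seated. The close-up shows no gap at either front corner, and the board overhangs the carton equally on both sides. The hand stopped 1.6 mm farther along than I had calculated, which is within the 2 mm calibration error.
- **Bystanders:** in the last top view they stand where they did at the start. The picture comparison differed at the knife, and by eye that is the arm's shadow, because the knife itself is at the same pixels.
- **Hand:** it ended about 250 mm above the bench, over the carton and touching nothing.

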